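Push the dowel shuttle past its spring catch

TASK

On the drilling jig, press the long spring pad down with the fingertips and, while holding it down, push the shuttle by its upright plate past the catch tooth to the end stop, so that the dowel it carries stands under the drill guide. Then let the pad spring fully up so that the tooth locks behind the shuttle. Only press and push: do not grasp or lift the shuttle, do not touch the dowel, and leave the other things on the bench where they are.

Things in the scene. Friction and masses are not known exactly. Their poses are not given: they have to be found in the camera images.
- jig: fixed drilling jig of bare aluminium and steel, 260x150 mm, flat on the bench. Origin at bench height; x = the shuttle's direction of travel (about to the robot's right), y = across it, away from the pad (about away from the robot), z up. The shuttle's guide runs along x at y 20 mm, floor z 12 mm; its walls and keeper strips reach z 24 mm and stop the shuttle from lifting
- catch (a joint): spring catch (pad and tooth in one), metres pressed straight down: 0 = up, 0.012 = bottom. About 5 N to start, 10 N at the bottom; springs back. The tooth bars the shuttle's arm until the pad is about 7 mm down; 9 to 11 mm gives good room
- pad (a point): centre of the pad's smooth flat top, which moves with it (x -10, y -50, z 26 mm of the jig when up). The pad is 190 mm long along the jig's x (x -105..85), 40 mm wide (y -70..-30), and goes down level wherever it is pressed. Axes as the jig's
- shuttle: loose shuttle in the oiled guide (slides easily, under 2 N), 100x50x16 mm, 0.35 kg. Origin: centre of its underside; axes as the jig's. An arm at its x -45..-35 mm, z 16..24 mm, reaches in -y over the pad (2 mm above it) and ends in the upright push plate. It starts 10 to 60 mm short of the tooth; at the end stop its origin is at x 79 mm of the jig, and the locked tooth leaves it 4 mm of play
- dowel: wooden dowel piece, 22 mm across, 20 mm high, standing loose in a shallow steel cup (10 mm high) on the shuttle. Origin at the centre of its underside, 18 mm above the shuttle's underside
- marker: white and green marker pen, 12x134x13 mm, lying in front of the jig (bystander)
- hex_set: green folding hex key set, 23x78x20 mm, lying past the jig's end (bystander)
- tape_roll: roll of amber tape, 69x66x18 mm, lying behind the jig (bystander)
- parts_dish: round steel dish, 67 mm across, 17 mm high, lying behind the jig, near its start end (bystander)
- red_case: flat red case, 63x130x22 mm (bystander)
- ratchet_driver: blue ratchet driver, 34x135x34 mm (bystander)
- tooth (a point): centre of the top of the steel catch tooth, 10x10 mm, 9 mm above the pad's top, between pad and guide (x 25, y -21.5, z 35 mm of the jig when up)
- stop (a point): point on the end stop that the shuttle's front face meets (x 129, y 20, z 22 mm of the jig)
- guide (a point): lower end of the drill guide's bushing, 18 mm across (x 99, y 20, z 57 mm of the jig). Its arm, z 61..71 mm, runs in +y to a post at y 59..75 mm
- push_face (a point): centre of the rear (jig -x) face of the push plate, at x -45, y -69, z 25 mm of the shuttle (37 mm above the bench). The plate is 10 mm thick, 38 mm wide, 18 mm high (top 46 mm above the bench) and stands over the pad. Fingertips pressing the pad just behind it push it when they move along the jig's +x
- cup (a point): centre of the cup's inner floor on the shuttle, where the dowel stands (x 20, y 0, z 18 mm of the shuttle)

How it is judged (in metres and radians):
On the way, in this order (a step that is already met when the one before it is completed fails the run):
1. the pad is held down by the fingers while the shuttle still stands before the tooth (value of joint catch above 0.0065 m and contact force between the fingers and catch above 1 N and x of shuttle in the frame of jig below 0.058 m), for 0.1 s.
2. the shuttle's arm is passing over the tooth while the fingers hold the pad down (value of joint catch above 0.006 m and contact force between the fingers and catch above 1 N and x of shuttle in the frame of jig above 0.063 m), for 0.04 s.
At the end, for the whole second after the job is handed in: the shuttle is locked between tooth and end stop (its origin beyond x = 73.5 mm of the jig), down in its guide and at rest, the pad is up again (within 2 mm), and the dowel stands seated in the shuttle's cup (within 5 mm of its centre, upright within 0.15 rad) (x of shuttle in the frame of jig above 0.0735 m and value of joint catch below 0.002 m and z of shuttle in the frame of jig below 0.016 m and linear speed of shuttle below 0.01 m/s and horizontal distance between dowel and cup below 0.005 m and z of dowel in the frame of shuttle below 0.021 m and angle between dowel's own z axis and vertical below 0.15 rad); the robot touches nothing.
It fails at once if the dowel is lifted out of its cup (more than 6 mm) or tipped (z of dowel in the frame of shuttle above 0.024 m or angle between dowel's own z axis and vertical above 0.5 rad).
It fails at once if the dowel is touched by the fingers (contact force between the fingers and dowel above 0.5 N).
It fails at once if the shuttle is lifted (more than 6 mm) out of its guide (z of shuttle in the frame of jig above 0.018 m).
It fails at once if a bystander is moved by more than 20 mm (distance of any of marker, hex_set, tape_roll, parts_dish, red_case, ratchet_driver from where it was at the start of the episode above 0.02 m).
It also fails if it takes over 35 s, if anything falls off the work surface, if the arm or the gripper's body presses on something with over 40 N, if the wrist force passes 120 N, or if a joint passes its speed limit or range.

ROBOT

A 6-joint arm with a two-finger parallel gripper is mounted at the origin on a cart in front of the work surface, level with it; the furniture and walls round the work are solid. World frame = base frame: x ahead of the robot, y to its left, z up, the work surface at z = 0. Lengths are in m, angles in degrees, forces in N, time in s.
With the tool pointing down it reaches from about 0.35 to 0.925 m from the base axis. Payload 6.4 kg.
Tool frame: the origin (TCP) lies at the very end of the fingers, on their centre line; the grasp point (between the pads) lies 19 mm behind it; z points along the fingers, y is the line along which they close (so a half turn about z gives the same grasp; the last joint's range is limited). The gripper opens to 94 mm and grips with 3 to 60 N. Pads are 16 mm wide; open, the fingers measure 119 mm over their backs; the gripper's body (75 mm by 177 mm) begins 78 mm behind the grasp point.
Start: joints at [-87.038, 14.043, 89.255, -0, 76.702, -9.975], TCP at [0.146, -0.634, 0.205] pointing down, gripper open.
Joint ranges: [-179.41, 179.41], [-58.25, 129.5], [7.25, 145.43], [-54.29, 234.29], [11.92, 165.04], [-157.13, 157.13]. Speed limits (degrees/s): [147.25, 147.25, 180, 180, 180, 180].

INTERFACE

Orientations are given as a 3x3 rotation matrix whose columns are the frame's x, y, z axes.
In Python, from rig import arm, optics, ticket, spotter gives the robot as it stands.
- The arm moves only by the tool apply_moves, never from a script. Its argument "series" is a list that holds one entry, the list of rows, each a list of 7 numbers: the closure in counts, from 0 (fully open) to 255 (shut), then the shift along the tool's x, y, z each as a share of 15 cm, from -1 to 1, then the turn, a rotation vector about the tool's x, y, z each as a share of 2 rad, from -1 to 1. In form: [[[claw, x, y, z, ax, ay, az], ...]]. A call has 1 to 10 rows; each row is the pose to reach, as a shift and turn from the pose commanded when the call began, along the tool's axes at that moment; what a row does not reach only later rows make up. A row lasts 1/12 s, in which the tool goes at most 41.7 mm and 7.16 degrees, less where a joint would pass 70% of its speed; a pose out of reach is approached as far as the arm can. A call with a number of a shift or a turn outside -1 to 1 is refused whole. A call with a gripper value outside its range is refused whole. The fingers move at their own pace and stop on an object; "force" is the grip in N (left out, the last holds). Time passes only in rows, so rows that repeat a pose let the fingers close. It gives the time, the measured TCP pose, the force, the opening and the grip force at its end, in the units of the state.
- arm.sense(): the state, without advancing time (a new reading comes with each control period).
- optics.camera(name): name is "scene" or "top" or "wrist"; returns (picture, depth): 480x640x3 uint8, red, green, blue; 480x640 float32, m along the optical axis (not along the pixel's ray), 0 where there is no reading.
- optics.camera_model(name): a dict with "vertical_fov" (degrees; the focal length in pixels is half the picture's height over the tangent of half this angle, whatever the lens; pixels are square), "cx", "cy" (the principal point, pixels), "extrinsics" (4x4, takes a point from camera to world coordinates); the wrist camera has in their place "tool_from_camera" (4x4, takes a point from camera to tool coordinates, whose origin is the TCP and whose axes are the flange's). Camera axes: x right, y down, z forward; pixel columns grow to the right and rows downward; lengths in m; the calibration is good to about 2 mm. The wrist camera is an equidistant fisheye: a pixel r from the principal point sees the ray r / f radians off the axis. A picture is of the moment at which its call begins: read the wrist's pose just before it. camera_model takes no time and is no camera call.
- ticket.finish_job(): hands the job in; it is judged then, once.
Trained networks look in the newest picture that a camera, given by its name, has taken for a name from the list of things; names that differ only in an ending like _2 or _b are one class to them, and where a whole thing is asked for, a point or a joint stands for the part that bears it (a point fixed in the world has none). Each returns a list of dicts, best first, with "confidence" (0 to 1); they miss things now and then, are a little off and sometimes report something else, mostly with a low value. They report only what shows in the picture. A call takes as long as a camera call.
- spotter.trace(camera, thing): "region" (480x640 bool, what is visible of it) and "bbox" ([left, top, right, bottom] in pixels, round what is visible of it).
- spotter.landmark_of(camera, thing): "centre" ([column, row] in pixels: a listed point, or the origin of a listed thing).
The state is a dict: "clock": time; "q": joint angles; "qvel": joint speeds; "tau": joint torques, N m; "eef_pos": TCP position; "tcp_rot": TCP orientation; "ft_force": force on the tool from outside, world axes, zero at the start; "moment": the same for the moment, N m; "grip_width": finger opening in m; "finger_force": force on a finger pad.
Only numpy, scipy, OpenCV 4.12 (cv2) and the standard library are available. Lean on these libraries where they do the work, as an engineer would, in place of code of your own. Each camera call takes 0.05 s, during which the arm holds its last target. There are 200 camera calls.

## Working session

There is one attempt and no reset: what is moved stays moved. The work goes in short steps, Python scripts to look and compute and a tool call to move; the robot and the scene stay as the last step left them, time stands still between calls to the robot, and variables do not carry over. Pictures are saved under pics/ and viewed, at most 10 in all, crops included, and the job is handed in when it is done.

Besides the shell and the picture viewer there is one more tool, called by a JSON object that holds its "api" and its "payload", one argument or row to a line. apply_moves: Moves the arm, as the interface text tells. Shift numbers are shares of 15 cm and turn numbers shares of 2 rad, none past 1 either way. Its arguments: {"type":"object","properties":{"series":{"type":"array"},"force":{"type":"number"}},"required":["series"]}

```bash
mkdir -p pics; cat > h.py <<'E'
import numpy as np, cv2
from rig import arm, optics, ticket, spotter
def ray(cam,u,v):
    m=optics.camera_model(cam); f=240/np.tan(np.radians(m["vertical_fov"]/2))
    return m,f,np.array([(u-m["cx"])/f,(v-m["cy"])/f,1.])
def onz(cam,u,v,z):
    m,f,d=ray(cam,u,v); E=np.array(m["extrinsics"]); d=E[:3,:3]@d; o=E[:3,3]
    return o+d*(z-o[2])/d[2]
E
python3 - <<'E'
from h import *
s=arm.sense(); print(s["clock"],s["eef_pos"],s["tcp_rot"],s["ft_force"])
zs=dict(pad=.026,tooth=.035,stop=.022,guide=.057,push_face=.037,cup=.030,jig=0,shuttle=.012,dowel=.030)
for c in("top","scene"):
    p,d=optics.camera(c); cv2.imwrite(f"pics/{c}.png",p[:,:,::-1])
    for n,z in zs.items():
        r=spotter.landmark_of(c,n)
        for e in r[:1]: print(c,n,round(e["confidence"],2),np.round(e["centre"],1),np.round(onz(c,*e["centre"],z),4))
E
```

```text
0.0 [ 0.14551434 -0.63290894  0.20436893] [[ 9.74608064e-01  2.23917651e-01 -8.45546780e-05]
 [ 2.23917418e-01 -9.74606352e-01  1.85717208e-03]
 [ 3.33446084e-04 -1.82894815e-03 -9.99998272e-01]] [0.57999151 0.08879577 0.19728559]
top pad 0.88 [410.1 272.2] [ 0.4846 -0.203   0.026 ]
top tooth 0.76 [419.2 260.2] [ 0.5132 -0.2246  0.035 ]
top stop 0.59 [461.5 234.2] [ 0.5766 -0.3327  0.022 ]
top guide 0.65 [166.8 268.4] [0.5001 0.3839 0.057 ]
top push_face 0.6 [412.6 271.1] [ 0.4868 -0.2075  0.037 ]
top cup 0.8 [434.8 243.6] [ 0.5536 -0.2647  0.03  ]
top jig 0.62 [409.5 253.4] [ 0.5321 -0.2063  0.    ]
top shuttle 0.86 [423.1 241. ] [ 0.5618 -0.2391  0.012 ]
top dowel 0.43 [484.5 249.3] [ 0.5381 -0.386   0.03  ]
scene pad 0.94 [395.6 228.5] [ 0.4843 -0.2072  0.026 ]
scene tooth 0.78 [394.8 215.1] [ 0.5111 -0.2291  0.035 ]
scene stop 0.96 [404.4 187.2] [ 0.5727 -0.3248  0.022 ]
scene guide 0.94 [401.1 182.9] [ 0.566  -0.3003  0.057 ]
scene push_face 0.74 [396.9 227.6] [ 0.4783 -0.2038  0.037 ]
scene cup 0.9 [389.1 197.7] [ 0.5648 -0.2625  0.03  ]
scene jig 0.72 [379.1 223. ] [ 0.5367 -0.2063  0.    ]
scene shuttle 0.62 [382.2 207. ] [ 0.5637 -0.2405  0.012 ]
scene dowel 0.57 [389. 202.] [ 0.5543 -0.2521  0.03  ]
```

```bash
python3 - <<'E'
import cv2,numpy as np
a=cv2.imread("pics/top.png")[170:330,320:530]; b=cv2.imread("pics/scene.png")[140:300,290:500]
cv2.imwrite("pics/c1.png",cv2.resize(a,(787,600),interpolation=3)); cv2.imwrite("pics/c2.png",cv2.resize(b,(787,600),interpolation=3))
E
```

```text
(no output)
```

View pics/c1.png

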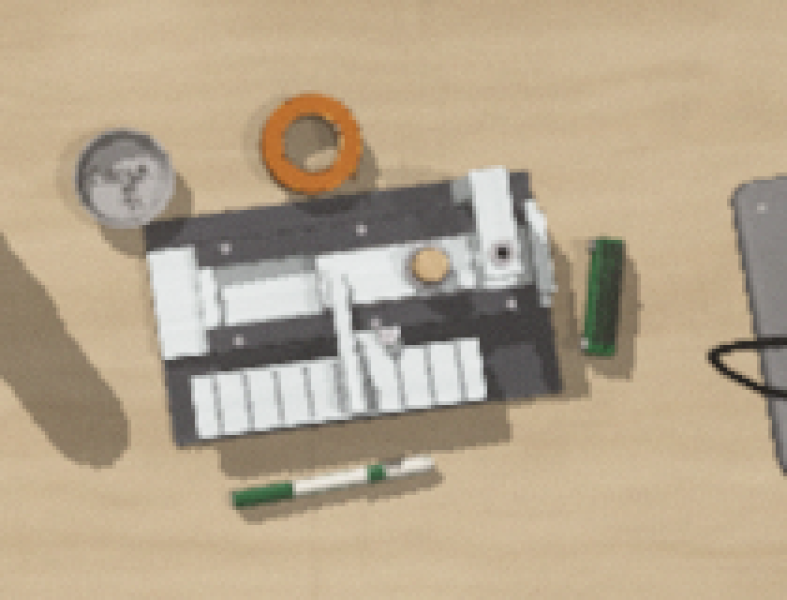

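View pics/c2.png

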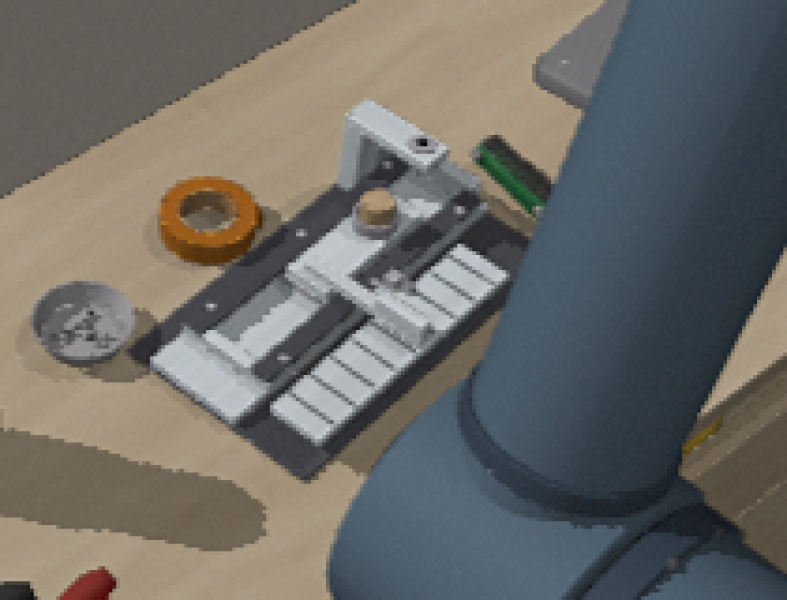

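```bash
cat > fit.py <<'E'
from h import *
J=lambda x,y:(x/1e3,y/1e3)
C=lambda u,v:(320+u/3.75,170+v/3.75)
obs=[]
# base plate corners (z~.006) and pad corners z .026
for uv,z,j in [((147,225),.006,J(-130,75)),((527,172),.006,J(130,75)),((562,393),.006,J(130,-75)),((177,446),.006,J(-130,-75)),
  ((191,377),.026,J(-105,-30)),((197,438),.026,J(-105,-70)),((480,338),.026,J(85,-30)),((487,397),.026,J(85,-70))]:
    obs.append((onz("top",*C(*uv),z)[:2],j))
obs+=[((.4843,-.2072),J(-10,-50)),((.4846,-.203),J(-10,-50)),((.5111,-.2291),J(25,-21.5)),((.5727,-.3248),J(129,20)),((.566,-.3003),J(99,20))]
W=np.array([o[0] for o in obs]);P=np.array([o[1] for o in obs])
def kab(W,P):
    w=W@[1,1j];p=P@[1,1j];a=np.vdot(p-p.mean(),w-w.mean());r=a/abs(a);return r,w.mean()-r*p.mean()
r,t=kab(W,P);e=W@[1,1j]-(r*(P@[1,1j])+t)
print("yaw",np.degrees(np.angle(r)),"t",t,"res mm",np.round(e/r*1e3,1))
inv=lambda xy:(complex(*xy)-t)/r*1e3
fwd=lambda x,y:(complex(x,y)/1e3)*r+t
if __name__=="__main__":
    for n,uv,z in [("arm rear top",C(336,330),.036),("arm front",C(352,330),.036),("plate rear low",C(345,405),.046),("plate front",C(375,405),.046)]:
        print(n,np.round(inv(onz("top",*uv,z)[:2]),1))
    for n,p in [("cup",(.5648,-.2625)),("cup",(.5536,-.2647)),("shut",(.5618,-.2391)),("shut",(.5637,-.2405)),("pf",(.4868,-.2075)),("pf",(.4783,-.2038))]: print(n,np.round(inv(p),1))
E
python3 fit.py
```

```text
yaw -82.848552157343 t (0.5337685980021042-0.2093265641730248j) res mm [10.4-1.6j  6.3-1.1j  6.2+0.5j  9.2+0.9j -1.8-0.9j -3.6-0.7j -1. -1.6j
 -2.4-0.2j  1.7+1.2j -2.4+2.j  -8.2-3.5j -9.6+4.3j -4.7+0.7j]
arm rear top (-9.9-13.8j)
arm front (0.4-15.3j)
plate rear low (-12.8-62.7j)
plate front (6.3-65.3j)
cup (56.6+24.2j)
cup (57.4+12.8j)
shut (33+24.1j)
shut (34.7+25.8j)
pf (-7.7-46.4j)
pf (-12.4-54.3j)
```

{"api": "apply_moves", "payload": {
  "series": [
    [[255, 0.913, -0.846, 0, 0, 0, 0.05], [255, 0.913, -0.846, 0, 0, 0, 0.05], [255, 0.913, -0.846, 0, 0, 0, 0.05], [255, 0.913, -0.846, 0, 0, 0, 0.05], [255, 0.913, -0.846, 0, 0, 0, 0.05], [255, 0.913, -0.846, 0, 0, 0, 0.05]]
  ],
  "force": 20
}}

```text
clock: 1.5
eef_pos: [0.2526, -0.4762, 0.2055]
tcp_rot: [[0.992, 0.13, 0.0], [0.13, -0.992, 0.001], [0.001, -0.001, -1.0]]
ft_force: [0.4, 0.4, -0.3]
grip_width: 0.0574
finger_force: 0.0
```

{"api": "apply_moves", "payload": {
  "series": [
    [[255, 0.82, -0.922, 0, 0, 0, 0], [255, 0.82, -0.922, 0, 0, 0, 0], [255, 0.82, -0.922, 0, 0, 0, 0], [255, 0.82, -0.922, 0, 0, 0, 0], [255, 0.82, -0.922, 0, 0, 0, 0]]
  ]
}}

```text
clock: 1.92
eef_pos: [0.3567, -0.3244, 0.2057]
tcp_rot: [[0.992, 0.127, 0.001], [0.127, -0.992, 0.0], [0.001, -0.0, -1.0]]
ft_force: [-0.2, -0.5, -0.6]
grip_width: 0.0243
finger_force: 0.0
```

{"api": "apply_moves", "payload": {
  "series": [
    [[255, 0.82, -0.922, 0, 0, 0, 0], [255, 0.82, -0.922, 0, 0, 0, 0], [255, 0.82, -0.922, 0, 0, 0, 0], [255, 0.82, -0.922, 0, 0, 0, 0], [255, 0.82, -0.922, 0, 0, 0, 0], [255, 0.82, -0.922, 0, 0, 0, 0], [255, 0.82, -0.922, 0, 0, 0, 0]]
  ]
}}

```text
clock: 2.5
eef_pos: [0.4603, -0.1744, 0.2056]
tcp_rot: [[0.992, 0.127, -0.0], [0.127, -0.992, -0.001], [-0.0, 0.001, -1.0]]
ft_force: [-0.1, -0.1, -0.8]
grip_width: 0.0005
finger_force: 0.0
```

```bash
cat > w.py <<'E'
from h import *
def wz(s,u,v,z):
    m=optics.camera_model("wrist"); f=240/np.tan(np.radians(m["vertical_fov"]/2))
    p=np.array([u-m["cx"],v-m["cy"]]);rr=np.hypot(*p);a=rr/f
    d=np.array([*(p/rr*np.sin(a)),np.cos(a)])
    T=np.array(m["tool_from_camera"]);R=np.array(s["tcp_rot"])
    o=R@T[:3,3]+s["eef_pos"];d=R@T[:3,:3]@d
    return o+d*(z-o[2])/d[2]
E
python3 - <<'E'
from w import *
m=optics.camera_model("wrist");print(m)
s=arm.sense();print(s["clock"],s["eef_pos"],np.round(s["tcp_rot"],4),s["grip_width"])
p,d=optics.camera("wrist");cv2.imwrite("pics/w1.png",p[:,:,::-1])
zs=dict(pad=.026,tooth=.035,stop=.022,guide=.057,push_face=.037,cup=.030,jig=0,shuttle=.012,dowel=.030)
for n,z in zs.items():
    for e in spotter.landmark_of("wrist",n)[:1]: print(n,round(e["confidence"],2),np.round(e["centre"],1),np.round(wz(s,*e["centre"],z),4))
E
```

```text
{'vertical_fov': 65.70646984690485, 'cx': 322.9879834451723, 'cy': 237.77306120472764, 'tool_from_camera': array([[ 9.11083756e-04, -9.69927542e-01, -2.43392140e-01,
         7.07536193e-02],
       [ 9.99999565e-01,  8.35359095e-04,  4.14333700e-04,
         5.14062447e-04],
       [-1.98553829e-04, -2.43392412e-01,  9.69927881e-01,
        -1.79192417e-01],
       [ 0.00000000e+00,  0.00000000e+00,  0.00000000e+00,
         1.00000000e+00]])}
2.5 [ 0.46031192 -0.17435421  0.20560379] [[ 9.919e-01  1.268e-01 -1.000e-04]
 [ 1.268e-01 -9.919e-01 -7.000e-04]
 [-2.000e-04  7.000e-04 -1.000e+00]] 0.0005140804453602947
pad 0.93 [354.6 196.8] [ 0.486  -0.2029  0.026 ]
tooth 0.83 [391.8 172.7] [ 0.515 -0.234  0.035]
stop 0.67 [484.5 132. ] [ 0.5726 -0.328   0.022 ]
guide 0.57 [474.3 134.2] [ 0.5643 -0.3023  0.057 ]
push_face 0.9 [362.3 198.8] [ 0.4865 -0.2093  0.037 ]
cup 0.83 [426.8 129.3] [ 0.5623 -0.2632  0.03  ]
jig 0.96 [358.  146.9] [ 0.5349 -0.2018  0.    ]
shuttle 0.78 [399.  131.8] [ 0.5563 -0.2397  0.012 ]
dowel 0.77 [423.5 132.7] [ 0.5584 -0.2604  0.03  ]
```

View pics/w1.png

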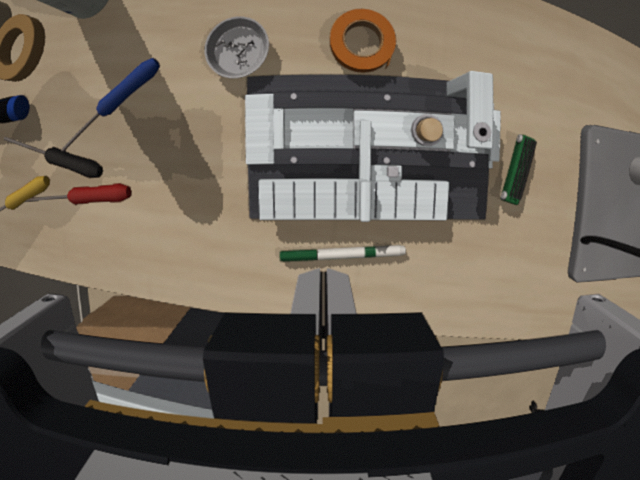

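```bash
cat > fit2.py <<'E'
from w import *
from fit import kab
s=dict(tcp_rot=[[.9919,.1268,-.0001],[.1268,-.9919,-.0007],[-.0002,.0007,-1]],eef_pos=np.array([.46031,-.17435,.2056]))
O=[((259,180),.026,(-105,-30)),((258,220),.026,(-105,-70)),((447,181),.026,(85,-30)),((448,219),.026,(85,-70)),
((354.6,196.8),.026,(-10,-50)),((391.8,172.7),.035,(25,-21.5)),((484.5,132),.022,(129,20)),((474.3,134.2),.057,(99,20)),((482,131),.071,(99,20))]
W=np.array([wz(s,*o[0],o[1])[:2] for o in O]);P=np.array([o[2] for o in O])/1e3
r,t=kab(W,P);e=(W@[1,1j]-(r*(P@[1,1j])+t))/r*1e3
inv=lambda xy:(complex(*xy)-t)/r*1e3
fwd=lambda x,y:(complex(x,y)/1e3)*r+t
if __name__=="__main__":
    print("yaw",np.degrees(np.angle(r)),t,np.round(e,1))
    for uv,z in [((359,160),.036),((370,160),.036),((359,205),.046),((372,205),.046),((358,219),.046),((362.3,198.8),.037),((429,128),.05)]: print(uv,np.round(inv(wz(s,*uv,z)[:2]),1))
    print(fwd(-35,-58), fwd(-32,-60))
E
python3 fit2.py
python3 -c "
import cv2;a=cv2.imread('pics/w1.png')[100:240,240:440];cv2.imwrite('pics/w1c.png',cv2.resize(a,(800,560),interpolation=3))"
```

```text
yaw -82.848552157343 t (0.5337685980021042-0.2093265641730248j) res mm [10.4-1.6j  6.3-1.1j  6.2+0.5j  9.2+0.9j -1.8-0.9j -3.6-0.7j -1. -1.6j
 -2.4-0.2j  1.7+1.2j -2.4+2.j  -8.2-3.5j -9.6+4.3j -4.7+0.7j]
yaw -82.36163430087429 (0.5343409953848414-0.20642865641378857j) [ 2. -0.j  -0.5+0.1j -1.3-0.4j  2. +0.7j  0.1+2.6j -0.3-1.3j -3.4+1.7j
 -0. -3.j   1.6-0.3j]
(359, 160) (-6.9-11.1j)
(370, 160) (3.5-11j)
(359, 205) (-7.5-52.3j)
(372, 205) (4.7-52.3j)
(358, 219) (-8.2-65.6j)
(362.3, 198.8) (-3.5-47.8j)
(429, 128) (56.4+20.4j)
(0.47220344039662954-0.17944858487780208j) (0.4706199471389152-0.18268780532457216j)
```

View pics/w1c.png

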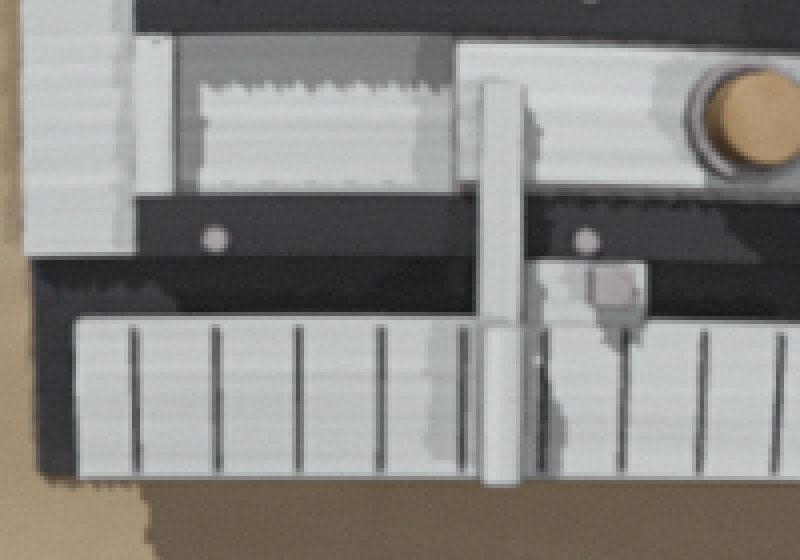

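{"api": "apply_moves", "payload": {
  "series": [
    [[255, 0.128, 0.076, 0.25, 0, 0, 0], [255, 0.128, 0.076, 0.5, 0, 0, 0], [255, 0.128, 0.076, 0.75, 0, 0, 0], [255, 0.128, 0.076, 0.97, 0, 0, 0], [255, 0.128, 0.076, 0.97, 0, 0, 0], [255, 0.128, 0.076, 0.97, 0, 0, 0]]
  ]
}}

```text
clock: 3.5
eef_pos: [0.4793, -0.1822, 0.0589]
tcp_rot: [[0.992, 0.125, -0.003], [0.125, -0.992, 0.002], [-0.003, -0.003, -1.0]]
ft_force: [0.6, -0.2, 0.4]
grip_width: 0.0003
finger_force: 0.0
```

```bash
python3 - <<'E'
from w import *
s=arm.sense();print(s["clock"],s["eef_pos"],s["ft_force"])
p,d=optics.camera("wrist");cv2.imwrite("pics/w2.png",p[:,:,::-1])
E
```

```text
3.5 [ 0.47934097 -0.18215534  0.05888162] [ 0.55454388 -0.19721562  0.40168766]
```

View pics/w2.png

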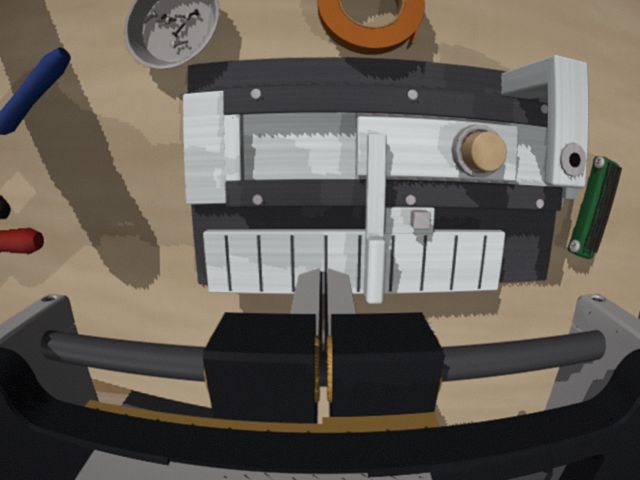

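{"api": "apply_moves", "payload": {
  "series": [
    [[255, 0, 0, 0.1, 0, 0, 0], [255, 0, 0, 0.18, 0, 0, 0], [255, 0, 0, 0.22, 0, 0, 0], [255, 0, 0, 0.25, 0, 0, 0], [255, 0, 0, 0.27, 0, 0, 0], [255, 0, 0, 0.285, 0, 0, 0], [255, 0, 0, 0.285, 0, 0, 0], [255, 0, 0, 0.285, 0, 0, 0], [255, 0, 0, 0.285, 0, 0, 0]]
  ]
}}

```text
clock: 4.3
eef_pos: [0.4812, -0.1833, 0.0189]
tcp_rot: [[0.992, 0.126, 0.001], [0.126, -0.992, -0.001], [0.001, 0.001, -1.0]]
ft_force: [-2.8, 1.6, 8.0]
grip_width: 0.0006
finger_force: 3.8
```

{"api": "apply_moves", "payload": {
  "series": [
    [[255, 0, 0, 0.018, 0, 0, 0], [255, 0, 0, 0.018, 0, 0, 0], [255, 0, 0, 0.018, 0, 0, 0], [255, 0, 0, 0.018, 0, 0, 0]]
  ]
}}

```text
clock: 4.63
eef_pos: [0.4817, -0.1836, 0.0166]
tcp_rot: [[0.992, 0.126, 0.002], [0.126, -0.992, -0.001], [0.002, 0.002, -1.0]]
ft_force: [-2.3, 1.4, 9.1]
grip_width: 0.0
finger_force: 4.2
```

{"api": "apply_moves", "payload": {
  "series": [
    [[255, 0, 0.03, 0.002, 0, 0, 0], [255, 0, 0.06, 0.002, 0, 0, 0], [255, 0, 0.09, 0.002, 0, 0, 0], [255, 0, 0.12, 0.002, 0, 0, 0], [255, 0, 0.15, 0.002, 0, 0, 0], [255, 0, 0.18, 0.002, 0, 0, 0], [255, 0, 0.21, 0.002, 0, 0, 0], [255, 0, 0.24, 0.002, 0, 0, 0], [255, 0, 0.24, 0.002, 0, 0, 0]]
  ]
}}

```text
clock: 5.38
eef_pos: [0.4868, -0.2196, 0.0166]
tcp_rot: [[0.992, 0.125, 0.003], [0.125, -0.992, -0.001], [0.003, 0.002, -1.0]]
ft_force: [-1.3, 1.9, 7.8]
grip_width: 0.0005
finger_force: 4.2
```

{"api": "apply_moves", "payload": {
  "series": [
    [[255, 0, 0.02, 0, 0, 0, 0], [255, 0, 0.04, 0, 0, 0, 0], [255, 0, 0.06, 0, 0, 0, 0], [255, 0, 0.08, 0, 0, 0, 0], [255, 0, 0.08, 0, 0, 0, 0]]
  ]
}}

```text
clock: 5.8
eef_pos: [0.4882, -0.2311, 0.0165]
tcp_rot: [[0.992, 0.125, 0.003], [0.125, -0.992, -0.001], [0.003, 0.001, -1.0]]
ft_force: [-0.5, 3.4, 8.0]
grip_width: 0.0005
finger_force: 4.6
```

{"api": "apply_moves", "payload": {
  "series": [
    [[255, 0, 0.013, 0, 0, 0, 0], [255, 0, 0.026, 0, 0, 0, 0], [255, 0, 0.026, 0, 0, 0, 0]]
  ]
}}

```text
clock: 6.05
eef_pos: [0.4886, -0.2347, 0.0165]
tcp_rot: [[0.992, 0.125, 0.003], [0.125, -0.992, -0.0], [0.003, 0.001, -1.0]]
ft_force: [-0.4, 4.1, 8.4]
grip_width: 0.0003
finger_force: 4.8
```

{"api": "apply_moves", "payload": {
  "series": [
    [[255, 0, 0.02, 0, 0, 0, 0], [255, 0, 0.04, 0, 0, 0, 0], [255, 0, 0.04, 0, 0, 0, 0]]
  ]
}}

```text
clock: 6.3
eef_pos: [0.4881, -0.2362, 0.0154]
tcp_rot: [[0.992, 0.124, -0.001], [0.124, -0.992, 0.009], [0.0, -0.009, -1.0]]
ft_force: [-1.0, 18.1, 14.4]
grip_width: 0.0006
finger_force: 14.2
```

```bash
python3 - <<'E'
from w import *
s=arm.sense();print(s["clock"],s["eef_pos"],s["ft_force"])
p,d=optics.camera("wrist");cv2.imwrite("pics/w3.png",p[:,:,::-1])
E
```

```text
6.3 [ 0.48809782 -0.23619216  0.01542535] [-1.02509432 18.11302908 14.4025873 ]
```

View pics/w3.png

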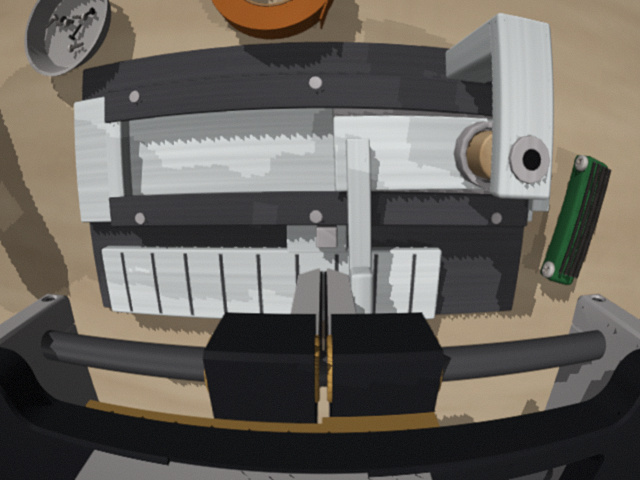

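{"api": "apply_moves", "payload": {
  "series": [
    [[255, 0, -0.02, 0, 0, 0, 0], [255, 0, -0.04, 0, 0, 0, 0], [255, 0, -0.04, -0.03, 0, 0, 0], [255, 0, -0.04, -0.06, 0, 0, 0], [255, 0, -0.04, -0.09, 0, 0, 0], [255, 0, -0.04, -0.12, 0, 0, 0], [255, 0, -0.04, -0.3, 0, 0, 0], [255, 0, -0.04, -0.5, 0, 0, 0], [255, 0, -0.04, -0.7, 0, 0, 0], [255, 0, -0.04, -0.7, 0, 0, 0]]
  ]
}}

```text
clock: 7.18
eef_pos: [0.4903, -0.2368, 0.1259]
tcp_rot: [[0.992, 0.126, 0.009], [0.126, -0.992, -0.007], [0.008, 0.008, -1.0]]
ft_force: [0.8, -0.8, 0.9]
grip_width: 0.0006
finger_force: 0.0
```

```bash
python3 - <<'E'
from w import *
s=arm.sense();print(s["clock"],s["eef_pos"],s["ft_force"])
p,d=optics.camera("wrist");cv2.imwrite("pics/w4.png",p[:,:,::-1])
E
python3 -c "
import cv2;a=cv2.imread('pics/w4.png')[40:260,200:500];cv2.imwrite('pics/w4c.png',cv2.resize(a,(800,587),interpolation=3))"
```

```text
7.1833 [ 0.49033132 -0.23679812  0.12592255] [ 0.84921076 -0.80603731  0.86945079]
```

View pics/w4c.png

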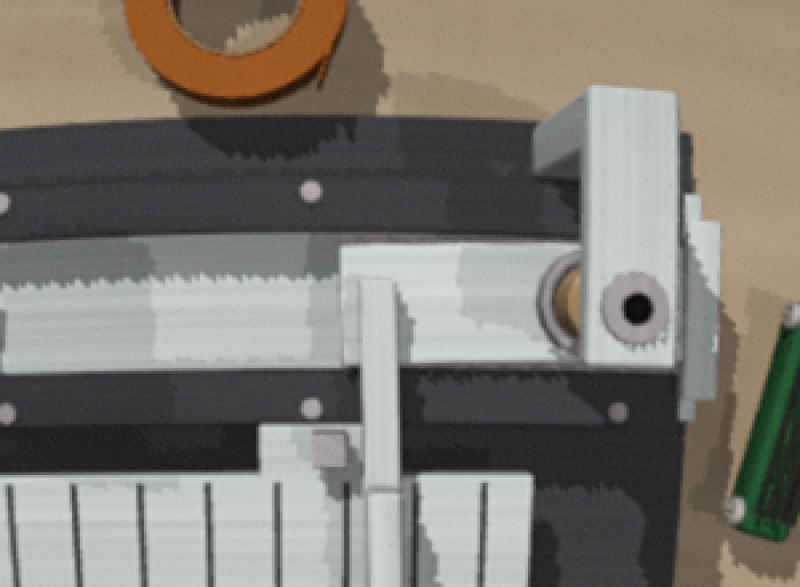

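The picture shows the tooth at crop (330,448) behind the shuttle's arm at (380,440), with the dowel under the guide at (570,300). I'll check the pad and tooth heights from depth.

```bash
python3 - <<'E'
from w import *
s=arm.sense();p,d=optics.camera("wrist")
m=optics.camera_model("wrist");f=240/np.tan(np.radians(m["vertical_fov"]/2));T=np.array(m["tool_from_camera"]);R=np.array(s["tcp_rot"])
for n,(cu,cv) in dict(pad=(450,540),pad2=(110,540),tooth=(330,448),arm=(380,420),shuttle=(430,300),padarm=(295,445)).items():
    u,v=200+cu/2.667,40+cv/2.667;q=np.array([u-m["cx"],v-m["cy"]]);rr=np.hypot(*q);a=rr/f
    D=np.median(d[int(v)-1:int(v)+2,int(u)-1:int(u)+2]);c=np.array([*(q/rr*np.tan(a)),1])*D
    print(n,np.round(R@(T[:3,:3]@c+T[:3,3])+s["eef_pos"],4))
E
```

```text
pad [ 0.4918 -0.2724  0.0259]
pad2 [ 0.4793 -0.1739  0.0258]
tooth [ 0.5155 -0.2342  0.0351]
arm [ 0.525  -0.2467  0.0356]
shuttle [ 0.5592 -0.2565  0.028 ]
padarm [ 0.5137 -0.2245  0.0259]
```

Pad is fully up at 26 mm and the tooth is at 35 mm, behind the arm, so I'll hand in.

```bash
python3 -c "
from rig import ticket;print(ticket.finish_job())"
```

```text
the job is handed in; nothing more can be done
None
```

The job is handed in: I pushed the shuttle past the tooth to the end stop with the pad held down. The last look showed the pad fully up, the tooth locked behind the shuttle's arm and the dowel in its cup close to the drill guide; the hand-in gave no verdict.

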